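Drill core sawn face up and held down

TASK

The drill core held between the cups of the blue stand has a flat sawn face along one side, and it has been left turned so that the flat looks sideways or partly down. Find the flat and turn the core until it is level on top, then bring the hold-down bar over by its red handle until its pad lies flat on the sawn face, so that the face can be described and tested. Leave the other things on the bench where they are.

Things in the scene. Friction and masses are not known exactly. Their poses are not given: they have to be found in the camera images.
- core (a joint): turn of the drill core about its own axis, rad: 0 has the sawn flat facing straight up; grows as the flat turns to the right (seen from the robot) and on under: 1.57 flat facing right, 3.14 down, 4.71 left, 6.28 up again (turns without stop). Starts anywhere from 0.7 to 2.5. Friction of 0.1 N m (5 N at the surface) keeps it where it is left; it turns with its cups but cannot be lifted out
- core_flat (a point): a point on the middle line of the sawn flat of the core, a round bar of banded beige, grey and dark rock, 45 mm in diameter. The flat is paler than the round, 31 mm wide, 16 mm from the axis: the core measures 45 mm across the round but 38.5 mm across the flat, so fingers can feel it. x along the axis, away from the robot; z square out of the flat. A good place along the core to grip
- core_axis (a point): the point on the core's axis beside which to grip, level with core_flat, 40 mm nearer the robot than the middle of the stand and 80 mm above the worktop; axes as the stand's. The core is bare from 48 mm before this point to the far cup, with free room all round down to the base plate, 14 mm above the worktop
- stand: the stand, fixed to the worktop: aluminium base plate 256 x 122 mm, a blue upright at each end (99 mm high), with the 200 mm core between them in dark cups 54 mm across. Origin on the worktop under the middle of the core; x along the core, away from the robot, y to the left, z up
- hold_down (a joint): angle of the hold-down bar, a steel strap hinged on two dark lugs (119 mm high) left of the core's far half, in rad: 0 closed, strap level, rubber pad on the upward flat; grows as it lifts; 1.57 upright; 1.6 to 1.95, leaning left, at the start; 2.05 stop. The stiff hinge stays where it is left; about 2 N at the handle moves it. On a core whose flat is not up it stops 0.1 or more short
- bar_grip (a point): the middle of the bar's red handle: round, 17 mm thick, 44 mm long, parallel to the core, sticking out from the free end of the strap away from the robot, 112 mm from the hinge line. With the bar closed it lies 62 mm right of the core's axis, 106 mm above the worktop, 104 mm beyond the stand's middle. Axes: y along the strap towards the hinge, x along the handle away from the robot
- bar_hinge (a point): the bar's hinge, which runs parallel to the core: 50 mm left of the core's axis, 106 mm above the worktop, 68 mm beyond the stand's middle; y points along the strap from the free end to the hinge
- loupe: a folded grey pocket magnifier, 42 x 38 x 14 mm, lying on the worktop to the left; origin under its centre; to be left alone
- acid_bottle: a white dropper bottle with a red cap, 32 mm across and 98 mm tall, standing behind the stand to the left; origin under its centre; to be left alone
- water_bottle: a white dropper bottle with a white cap and a blue band, 32 mm across and 98 mm tall, standing beside the red-capped one; origin under its centre; to be left alone
- marker: a white and blue marker pen, 135 mm long and 17 mm thick, lying on the worktop to the right; origin under its middle; to be left alone
- streak_plate: a white tile with dark streaks, 62 x 62 x 8 mm, lying right of the stand; origin under its centre; to be left alone

How it is judged:
By the outcome, as a careful person would: the job done as asked, in the order asked, and still so for the second after the job is handed in, with the robot touching nothing.
It also fails if it takes over 58 s, if anything falls off the work surface, if the arm or the gripper's body presses on something with over 40 N, if the wrist force passes 120 N, or if a joint passes its speed limit or range.

ROBOT

A 7-joint arm with a two-finger parallel gripper is mounted at the origin on a cart in front of the work surface, level with it; the furniture and walls round the work are solid. World frame = base frame: x ahead of the robot, y to its left, z up, the work surface at z = 0. Lengths are in m, angles in rad, forces in N, time in s.
With the tool pointing down it reaches from about 0.4 to 0.85 m from the base axis. Payload 4.5 kg.
Tool frame: the origin (TCP) lies at the very end of the fingers, on their centre line; the grasp point (between the pads) lies 19 mm behind it; z points along the fingers, y is the line along which they close (so a half turn about z gives the same grasp; the last joint's range is limited). The gripper opens to 85 mm and grips with 20 to 120 N. Pads are 22 mm wide; open, the fingers measure 114 mm over their backs; the gripper's body (76 mm by 85 mm) begins 54 mm behind the grasp point. The pads swing forward as they close: fully open they stand 13 mm farther back than shut.
Start: joints at [1.219, 0.689, -0.195, 1.565, 0.157, 0.902, -0.215], TCP at [0.235, -0.579, 0.231] pointing down, gripper open.
Joint ranges: [-3.01, 3.01], [-0.46, 2.08], [-1.47, 1.51], [0.13, 2.56], [-1, 4.14], [0.04, 2.09], [-2.66, 2.66]. Speed limits (rad/s): [2.57, 2.57, 3.14, 3.14, 3.14, 3.14, 3.14].

INTERFACE

Orientations are given as a unit quaternion [x, y, z, w].
In Python, from cell import robot, snapshot gives the robot as it stands.
- The arm moves only by the tool apply_moves, never from a script. Its argument "deltas" is a list that holds one entry, the list of rows, each a list of 5 numbers: the opening, from 0 (shut) to 1 (fully open), then the shift along the tool's x, y, z in m, then the turn about the tool's z in degrees. A call has exactly 5 rows; each row shifts and turns the commanded pose from where the row before left it, along the tool's axes as they then stand; what a row does not reach is not made up. A row lasts 1/10 s, in which the tool goes at most 50 mm and 8.59 degrees, less where a joint would pass 70% of its speed; a pose out of reach is approached as far as the arm can. A call with a gripper value outside its range is refused whole. The fingers move at their own pace and stop on an object; "squeeze" is the grip in N (left out, the last holds). Time passes only in rows, so rows that do not move let the fingers close, or fill a call up. It gives the time, the measured TCP pose, the force, the opening and the grip force at its end, in the units of the state.
- robot.observe(): the state, without advancing time (a new reading comes with each control period).
- snapshot(name): name is "scene" or "top" or "wrist"; returns a dict with "image" (384x512x3 uint8, red, green, blue), "depth" (384x512 float32, m along the optical axis (not along the pixel's ray), 0 where there is no reading), "fx", "fy", "cx", "cy" (pixels), "R" (3x3) and "t" (3): a world point X has camera coordinates R X + t. Camera axes: x right, y down, z forward; pixel columns grow to the right and rows downward; lengths in m; the calibration is good to about 2 mm. The wrist camera is an equidistant fisheye: a pixel r from the principal point sees the ray r / f radians off the axis. A picture is of the moment at which its call begins.
- robot.job_done(): hands the job in; it is judged then, once.
The state is a dict: "clock": time; "joint_pos": joint angles; "joint_vel": joint speeds; "joint_efforts": joint torques, N m; "position": TCP position; "eef_rot": TCP orientation; "wrist_force": force on the tool from outside, world axes, zero at the start; "moment": the same for the moment, N m; "grip_width": finger opening in m; "gripper_force": force on a finger pad.
Only numpy, scipy, OpenCV 4.12 (cv2) and the standard library are available. Lean on these libraries where they do the work, as an engineer would, in place of code of your own. Each camera call takes 0.05 s, during which the arm holds its last target. There are 200 camera calls.

## Working session

There is one attempt and no reset: what is moved stays moved. The work goes in short steps, Python scripts to look and compute and a tool call to move; the robot and the scene stay as the last step left them, time stands still between calls to the robot, and variables do not carry over. Pictures are saved under pics/ and viewed, at most 10 in all, crops included, and the job is handed in when it is done.

Besides the shell and the picture viewer there is one more tool, called after "Call:" as name([rows], argument=value, ...), one row to a line, values as JSON. apply_moves: Moves the arm, as the interface text tells. Its arguments: {"type":"object","properties":{"deltas":{"type":"array"},"squeeze":{"type":"number"}},"required":["deltas"]}

```bash
ls; mkdir -p pics; python3 - <<'E'
from cell import robot, snapshot
import cv2,numpy as np,pickle
o=robot.observe()
print(o['clock'],o['position'],o['eef_rot'],o['grip_width'])
ims={}
for n in ("scene","top"):
    s=snapshot(n); ims[n]=s
    cv2.imwrite(f'pics/{n}0.png',s['image'][:,:,::-1])
    C=-np.array(s['R']).T@s['t']; print(n,C,np.array(s['R'])[2],s['fx'])
pickle.dump(ims,open('s0.pkl','wb'))
E
```

```text
pics
0.0 [ 0.23487123 -0.57846868  0.23046298] [ 9.81445047e-01  1.91741315e-01 -2.59391929e-04 -9.05736158e-04] 0.08530546725521812
scene [-0.28776101  0.64150254  0.55688278] [ 0.73608952 -0.54454328 -0.40205079] 460.48883263174184
top [ 0.46095562 -0.0225722   1.30744379] [ 0.095501    0.00624619 -0.99540974] 413.89735388507415
```

View pics/scene0.png

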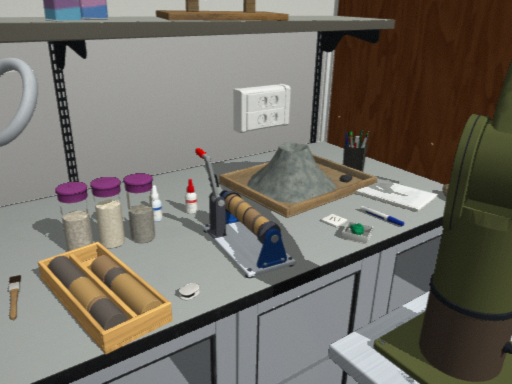

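View pics/top0.png

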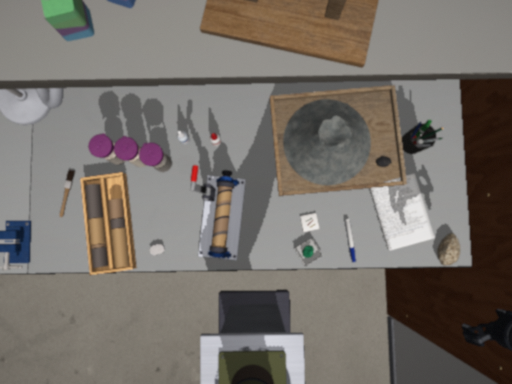

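The scene shows the stand around (245,228) with the bar upright at (205,165). In the top view the stand runs from about (213,255) to (228,175), with the red handle at (195,172). Next I'll get a depth cloud and a crop.

```bash
cat > h.py <<'E'
import numpy as np,cv2
def cloud(s):
    h,w=s['depth'].shape; v,u=np.mgrid[:h,:w]; d=s['depth']
    c=np.stack([(u-s['cx'])/s['fx']*d,(v-s['cy'])/s['fy']*d,d],-1)
    return (c-np.array(s['t']))@np.array(s['R'])
def proj(s,X):
    c=np.atleast_2d(X)@np.array(s['R']).T+s['t']
    return np.c_[s['fx']*c[:,0]/c[:,2]+s['cx'],s['fy']*c[:,1]/c[:,2]+s['cy']]
E
python3 - <<'E'
import pickle,cv2,numpy as np
from h import *
S=pickle.load(open('s0.pkl','rb'))
for n,box in (('top',(160,280,160,310)),('scene',(130,280,180,330))):
    s=S[n];P=cloud(s);im=s['image']
    hsv=cv2.cvtColor(im,cv2.COLOR_RGB2HSV)
    r0,r1,c0,c1=box
    sub=np.zeros(im.shape[:2],bool);sub[r0:r1,c0:c1]=1
    blue=sub&(hsv[...,0]>100)&(hsv[...,0]<130)&(hsv[...,1]>130)&(s['depth']>0)
    red=sub&((hsv[...,0]<6)|(hsv[...,0]>174))&(hsv[...,1]>170)&(s['depth']>0)
    for nm,m in(('blue',blue),('red',red)):
        k,l,st,ce=cv2.connectedComponentsWithStats(m.astype(np.uint8))
        for i in range(1,k):
            if st[i,4]>8: q=P[l==i]; print(n,nm,ce[i].round(1),st[i,4],np.median(q,0).round(3),q.min(0).round(3),q.max(0).round(3))
    if n=='top':
        # core: brownish pixels high
        z=P[...,2]; m=sub&(z>.07)&(z<.115)&(np.arange(512)[None]>205)&(np.arange(512)[None]<245)
        q=P[m];print('high',len(q),q.min(0),q.max(0))
        m2=sub&(z>.008)&(z<.025)&(np.arange(512)[None]<250)
        a=P[m2][:,:2].astype(np.float32);r=cv2.minAreaRect(a);print('plate',len(a),r)
    cv2.imwrite(f'pics/{n}c.png',cv2.resize(im[r0:r1,c0:c1],None,fx=4,fy=4,interpolation=cv2.INTER_CUBIC)[:,:,::-1])
E
```

```text
top blue [227.8 179.4] 77 [0.62  0.061 0.09 ] [0.606 0.037 0.019] [0.629 0.095 0.102]
top blue [219.5 254.1] 75 [0.4   0.089 0.089] [0.392 0.064 0.021] [0.407 0.121 0.1  ]
top red [194.1 173.1] 66 [0.621 0.142 0.222] [0.602 0.135 0.215] [0.64  0.148 0.226]
high 1316 [0.39154708 0.04388448 0.0711411 ] [0.64811398 0.1246797  0.11476234]
plate 1725 ((0.5375511646270752, 0.1559707224369049), (0.2664521634578705, 0.2895893156528473), 83.49134826660156)
scene blue [230.1 217.7] 93 [0.616 0.066 0.026] [0.538 0.047 0.016] [0.622 0.096 0.068]
scene blue [271.4 249.8] 686 [0.394 0.101 0.048] [0.384 0.063 0.016] [0.408 0.131 0.1  ]
scene red [199.6 151.7] 51 [0.616 0.147 0.222] [0.6   0.135 0.215] [0.638 0.154 0.225]
scene red [190.3 186.4] 54 [0.75  0.106 0.076] [0.744 0.098 0.064] [0.756 0.113 0.099]
```

View pics/topc.png

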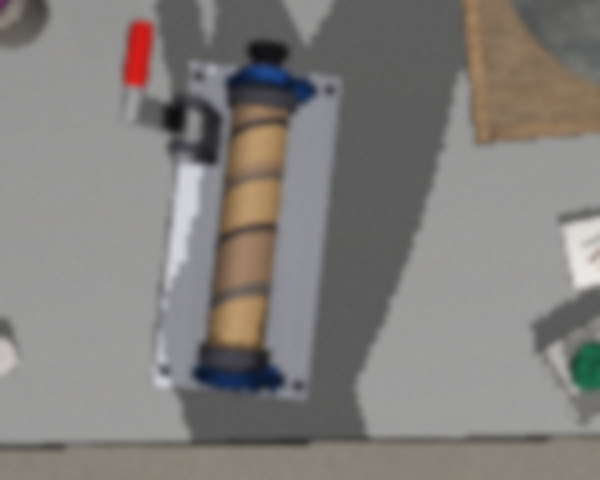

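View pics/scenec.png

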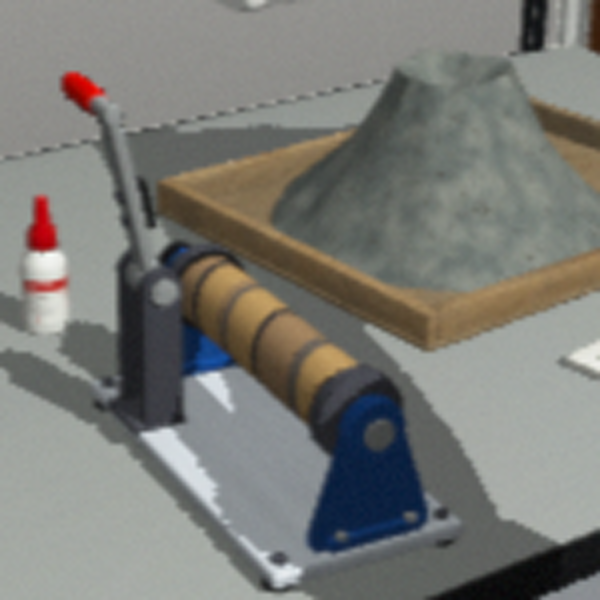

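The flat is hidden from the left and from above, so it faces right or under. Next I'll fit the stand pose, then move.

```bash
python3 - <<'E'
import pickle,numpy as np
from h import *
s=pickle.load(open('s0.pkl','rb'))['top'];R=np.array(s['R']);C=-R.T@s['t']
def cast(u,v,z):
    d=R.T@np.array([(u-s['cx'])/s['fx'],(v-s['cy'])/s['fy'],1]);return C+d*(z-C[2])/d[2]
B=[cast(160+a/4-.4,160+b/4-.4,.016) for a,b in((198,76),(330,90),(163,370),(298,386))]
B=np.array(B)[:,:2];c=B.mean(0);print(B.round(4),'c',c)
d=(B[0]+B[1]-B[2]-B[3]);print('yaw bolts',np.degrees(np.arctan2(d[1],d[0])))
P=cloud(s);hsv=cv2.cvtColor(s['image'],cv2.COLOR_RGB2HSV)
z=P[...,2];m=(z>.085)&(z<.115)&(hsv[...,0]<25)&(hsv[...,1]>60);m[:, :208]=0;m[:,240:]=0;m[:180]=0;m[260:]=0
q=P[m];print(len(q),q[:,2].max(),np.percentile(q[:,2],[50,90]))
v,_,x0,y0=cv2.fitLine(q[:,:2].astype(np.float32),cv2.DIST_L2,0,.01,.01).ravel()[[0,0,2,3]]
f=cv2.fitLine(q[:,:2].astype(np.float32),cv2.DIST_L2,0,.01,.01).ravel();print('core line',f,np.degrees(np.arctan(f[1]/f[0])))
# cross profile
a=np.arctan2(d[1],d[0]);yy=-(q[:,0]-c[0])*np.sin(a)+(q[:,1]-c[1])*np.cos(a)
for lo in np.arange(-.03,.03,.004):
    k=(yy>=lo)&(yy<lo+.004)
    if k.sum()>5:print(round(lo+.002,3),k.sum(),np.median(q[k,2]).round(4))
E
```

```text
[[0.6326 0.1261]
 [0.6198 0.0224]
 [0.4037 0.1545]
 [0.3899 0.0501]] c [0.51148196 0.08828635]
yaw bolts -6.969888830194377
787 0.10812253618962157 [0.09810626 0.10260254]
core line [ 0.99298817 -0.11821399  0.51131564  0.08071365] -6.789037
-0.028 20 0.0914
-0.024 82 0.0939
-0.02 82 0.097
-0.016 82 0.0993
-0.012 82 0.1001
-0.008 78 0.1011
-0.004 85 0.1008
0.0 78 0.0998
0.004 76 0.0974
0.008 71 0.0948
0.012 50 0.0908
```

Call:
apply_moves([
  [[0, 0.02, -0.045, 0, 6], [0, 0.02, -0.045, 0, 6], [0, 0.02, -0.045, 0, 6], [0, 0.02, -0.045, 0, 6], [0, 0.02, -0.045, 0, 5.6]],
])

```text
clock: 0.6
position: [0.2928, -0.3406, 0.2312]
eef_rot: [0.998, -0.068, -0.0, -0.0]
wrist_force: [1.6, 0.3, 0.3]
grip_width: 0.0122
gripper_force: 0.0
```

Call:
apply_moves([
  [[0, 0.02, -0.045, 0.012, -0.9], [0, 0.02, -0.045, 0.012, 0], [0, 0.02, -0.045, 0.012, 0], [0, 0.02, -0.045, 0.012, 0], [0, 0.02, -0.045, 0.012, 0]],
])

```text
clock: 1.1
position: [0.4184, -0.1321, 0.1716]
eef_rot: [0.998, -0.058, -0.0, 0.0]
wrist_force: [1.8, -1.2, -0.4]
grip_width: 0.0003
gripper_force: 0.0
```

Call:
apply_moves([
  [[0, 0.012, -0.04, 0.01, 0], [0, 0.012, -0.04, 0.01, 0], [0, 0, -0.02, 0, 0], [0, 0, 0, 0, 0], [0, 0, 0, 0, 0]],
])

```text
clock: 1.6
position: [0.4527, -0.0376, 0.152]
eef_rot: [0.998, -0.057, -0.0, 0.0]
wrist_force: [0.2, -0.9, -0.7]
grip_width: 0.0003
gripper_force: 0.0
```

```bash
cat > g.py <<'E'
from cell import robot, snapshot
from h import *
import sys
# stand frame origin and yaw
O=np.array([.5108,.0808]);A=np.radians(-6.9)
def stand(p):
    d=np.array(p[:2])-O;return np.array([d[0]*np.cos(A)+d[1]*np.sin(A),-d[0]*np.sin(A)+d[1]*np.cos(A),p[2]])
def st():
    o=robot.observe();q=o['eef_rot']
    print('t',round(o['clock'],2),'stand-frame TCP mm',(stand(o['position'])*1e3).round(1),'yaw',round(np.degrees(2*np.arctan2(q[1],q[0])),1),'F',np.round(o['wrist_force'],1))
E
python3 - <<'E'
from g import *
st()
s=snapshot('wrist');print(s['fx'],s['cx'],s['cy'],(-s['R'].T@s['t']).round(3),s['R'].round(2).tolist())
import pickle;pickle.dump(s,open('w1.pkl','wb'))
cv2.imwrite('pics/w1.png',s['image'][:,:,::-1])
E
```

```text
t 1.6 stand-frame TCP mm [ -43.5 -124.5  152. ] yaw -6.6 F [ 0.2 -0.9 -0.7]
297.3186396354542 253.46405945231956 193.22844085132687 [ 0.52  -0.045  0.294] [[-0.11, -0.99, -0.0], [-0.96, 0.11, 0.27], [-0.27, 0.03, -0.96]]
```

View pics/w1.png

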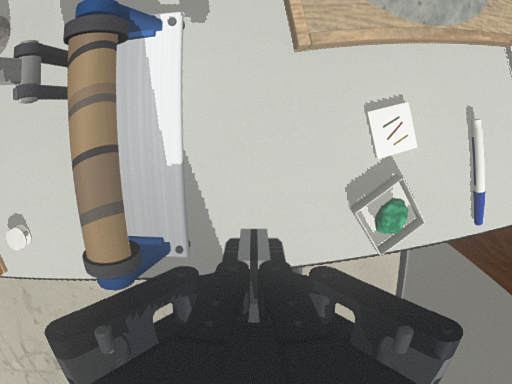

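The wrist view shows the core at about (95,150) with only the round in sight, so the flat is on the lower right. I'll rub the top leftwards with the shut fingertips.

Call:
apply_moves([
  [[0, 0.003, -0.04, 0, 0], [0, 0, -0.04, 0, 0], [0, 0, -0.033, 0.02, 0], [0, 0, 0, 0.022, 0], [0, 0, 0, 0, 0]],
])

```text
clock: 2.15
position: [0.4676, 0.0736, 0.1086]
eef_rot: [0.998, -0.058, -0.002, 0.001]
wrist_force: [-0.2, -0.9, 0.8]
grip_width: -0.0002
gripper_force: 0.0
```

Call:
apply_moves([
  [[0, 0, 0, 0.004, 0], [0, 0, 0, 0.002, 0], [0, 0, 0, 0.002, 0], [0, 0, 0, 0, 0], [0, 0, 0, 0, 0]],
])

```text
clock: 2.65
position: [0.4692, 0.0743, 0.1025]
eef_rot: [0.998, -0.058, 0.0, -0.0]
wrist_force: [0.2, 0.7, 0.2]
grip_width: -0.0
gripper_force: 0.0
```

```bash
python3 -c "
from g import *
st()"
```

```text
t 2.65 stand-frame TCP mm [-40.5 -11.4 102.5] yaw -6.6 F [0.2 0.7 0.2]
```

Still just above contact, so I'll press 3 mm in and then stroke left 22 mm.

Call:
apply_moves([
  [[0, 0, 0, 0.001, 0], [0, 0, 0, 0.001, 0], [0, 0, 0, 0.001, 0], [0, 0, 0, 0, 0], [0, 0, 0, 0, 0]],
])

```text
clock: 3.15
position: [0.4692, 0.0739, 0.101]
eef_rot: [0.998, -0.058, 0.001, 0.0]
wrist_force: [-4.2, -1.9, 23.0]
grip_width: 0.0003
gripper_force: 11.2
```

Call:
apply_moves([
  [[0, 0, -0.005, 0, 0], [0, 0, -0.005, 0, 0], [0, 0, -0.005, 0, 0], [0, 0, -0.005, 0, 0], [0, 0, -0.003, 0, 0]],
])

```text
clock: 3.65
position: [0.4721, 0.097, 0.1015]
eef_rot: [0.998, -0.058, 0.001, -0.0]
wrist_force: [-2.2, -0.1, 18.4]
grip_width: 0.0002
gripper_force: 8.5
```

```bash
python3 -c "
from g import *
st()
for n in('wrist','scene'):
  s=snapshot(n);cv2.imwrite(f'pics/{n}2.png',s['image'][:,:,::-1])
a=cv2.imread('pics/wrist2.png');b=cv2.imread('pics/scene2.png')[170:290,180:330]
b=cv2.resize(b,None,fx=1.9,fy=1.9);o=np.zeros((384,800,3),np.uint8);o[:,:512]=a;o[:b.shape[0],512:512+b.shape[1]]=b[:384,:288];cv2.imwrite('pics/c2.png',o)"
```

```text
t 3.65 stand-frame TCP mm [-40.4  11.4 101.5] yaw -6.7 F [-2.2 -0.1 18.4]
```

View pics/c2.png

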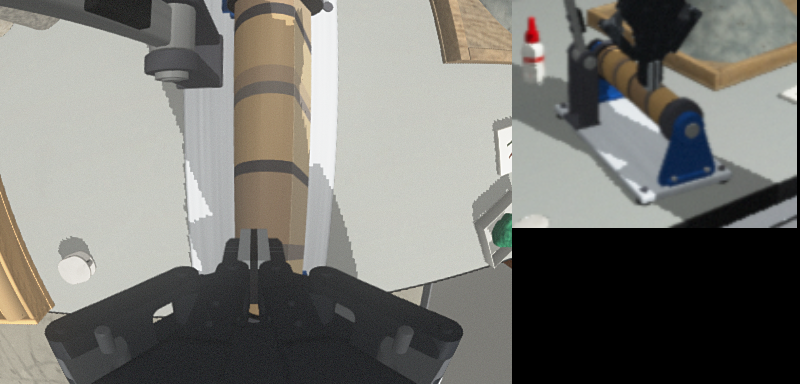

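The flat edge now shows at column 297 on the right of the core (235–310), so about 1.45 rad remain. I'll lift, go back right and stroke again.

Call:
apply_moves([
  [[0, 0, 0, -0.006, 0], [0, 0, 0.012, 0, 0], [0, 0, 0.012, 0, 0], [0, 0, 0, 0.003, 0], [0, 0, 0, 0.003, 0]],
])

```text
clock: 4.25
position: [0.4686, 0.0726, 0.0986]
eef_rot: [0.998, -0.058, -0.0, 0.0]
wrist_force: [-1.2, -3.1, 9.5]
grip_width: 0.0001
gripper_force: 4.4
```

Call:
apply_moves([
  [[0, 0, 0, 0, 0], [0, 0, -0.005, 0, 0], [0, 0, -0.005, 0, 0], [0, 0, -0.005, 0, 0], [0, 0, -0.005, 0, 0]],
])

```text
clock: 4.75
position: [0.4709, 0.0924, 0.099]
eef_rot: [0.998, -0.058, -0.0, 0.001]
wrist_force: [-0.6, -2.2, 3.6]
grip_width: -0.0002
gripper_force: 1.9
```

```bash
python3 -c "
from g import *
st()
s=snapshot('wrist');cv2.imwrite('pics/w3.png',s['image'][:,:,::-1])"
```

```text
t 4.75 stand-frame TCP mm [-41.    6.8  99. ] yaw -6.7 F [-0.6 -2.2  3.6]
```

View pics/w3.png

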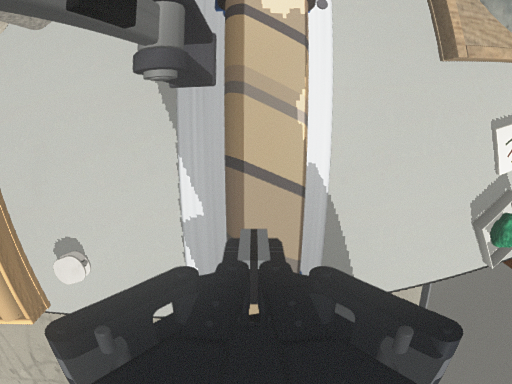

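The flat is now up but still tilted right: it spans columns 243–304, with the round showing only on the left. I'll centre the tip and press down to level it.

Call:
apply_moves([
  [[0, 0, 0, -0.004, 0], [0, 0, 0.007, 0, 0], [0, 0, 0, 0.004, 0], [0, 0, 0, 0.0025, 0], [0, 0, 0, 0, 0]],
])

```text
clock: 5.3
position: [0.4705, 0.0872, 0.0971]
eef_rot: [0.998, -0.057, 0.0, -0.001]
wrist_force: [-1.3, 1.5, 10.5]
grip_width: 0.0002
gripper_force: 5.0
```

Call:
apply_moves([
  [[0, 0, 0, 0.001, 0], [0, 0, 0, 0.001, 0], [0, 0, 0, 0, 0], [0, 0, 0, 0, 0], [0, 0, 0, 0, 0]],
])

```text
clock: 5.8
position: [0.4707, 0.089, 0.0961]
eef_rot: [0.998, -0.056, 0.001, -0.002]
wrist_force: [-2.5, 4.3, 22.1]
grip_width: 0.0002
gripper_force: 10.9
```

```bash
python3 -c "
from g import *
st()"
```

```text
t 5.8 stand-frame TCP mm [-40.8   3.3  96.1] yaw -6.5 F [-2.5  4.3 22.1]
```

Call:
apply_moves([
  [[0, 0, 0, 0.001, 0], [0, 0, 0, 0, 0], [0, 0, 0, 0, 0], [0, 0, 0, -0.03, 0], [0, -0.05, 0, -0.03, 0]],
])

```text
clock: 6.3
position: [0.434, 0.0921, 0.1502]
eef_rot: [0.998, -0.059, 0.005, -0.001]
wrist_force: [0.1, -0.1, 0.6]
grip_width: -0.0003
gripper_force: 0.0
```

Call:
apply_moves([
  [[0, 0, 0.04, -0.03, 0], [0, 0, 0.04, -0.01, 0], [0, 0, 0, 0, 0], [0, 0, 0, 0, 0], [0, 0, 0, 0, 0]],
])

```text
clock: 6.8
position: [0.4186, 0.013, 0.1888]
eef_rot: [0.998, -0.057, -0.0, -0.0]
wrist_force: [-0.0, 0.3, -0.1]
grip_width: 0.0
gripper_force: 0.0
```

```bash
python3 - <<'E'
from g import *
st()
for n in('wrist','top'):
    s=snapshot(n);cv2.imwrite(f'pics/{n}4.png',s['image'][:,:,::-1])
    if n=='wrist':
        h,w=s['depth'].shape;v,u=np.mgrid[:h,:w];x=u-s['cx'];y=v-s['cy'];r=np.hypot(x,y)+1e-9;t=r/s['fx']
        d=s['depth'];c=np.stack([x/r*np.tan(t)*d,y/r*np.tan(t)*d,d],-1);P=(c-s['t'])@s['R']
    else:P=cloud(s)
    L=P-np.r_[O,0];X=L[...,0]*np.cos(A)+L[...,1]*np.sin(A);Y=-L[...,0]*np.sin(A)+L[...,1]*np.cos(A);Z=L[...,2]
    m=(abs(X)<.07)&(abs(Y)<.03)&(Z>.08)&(Z<.11)&(s['depth']>0)
    print(n,m.sum())
    for lo in np.arange(-.026,.026,.004):
        k=m&(Y>=lo)&(Y<lo+.004)
        if k.sum()>5:print(round((lo+.002)*1e3),k.sum(),(np.median(Z[k])*1e3).round(1))
    k=m&(abs(Y+.001)<.011)
    f=np.linalg.lstsq(np.c_[X[k],Y[k],np.ones(k.sum())],Z[k],rcond=None)[0];print('slope',f)
E
```

```text
t 6.8 stand-frame TCP mm [-83.4 -78.4 188.8] yaw -6.5 F [-0.   0.3 -0.1]
wrist 8317
-24 142 81.9
-20 1216 88.7
-16 942 94.5
-12 789 95.4
-8 779 95.4
-4 765 95.5
0 784 95.5
4 754 95.6
8 734 95.6
12 735 95.6
16 517 95.1
20 160 91.5
slope [0.00052734 0.01284034 0.09551772]
top 627
-24 9 82.5
-20 59 88.0
-16 60 93.2
-12 56 94.6
-8 54 94.5
-4 53 94.9
0 54 94.7
4 60 94.6
8 53 96.0
12 55 95.7
16 58 94.4
20 52 89.5
slope [-0.0007869   0.06371603  0.09493325]
```

View pics/wrist4.png

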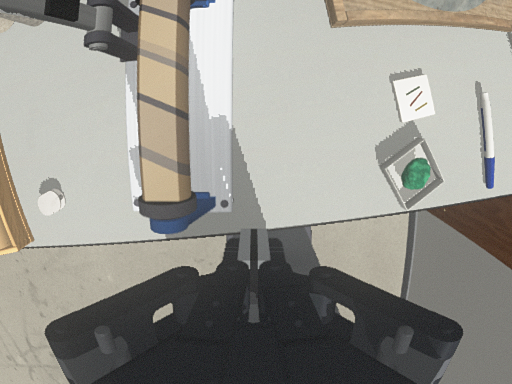

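The flat is up, level to about 0.01–0.03 rad. Now the bar: first check the shelf clearance.

```bash
python3 - <<'E'
import pickle
from g import *
S=pickle.load(open('s0.pkl','rb'))
P=cloud(S['top']);q=P[60:76:4,150:260:30].reshape(-1,3);print(q.round(3)[::3])
k=P[...,2]>.35;k[150:]=0;print(P[k].min(0),np.percentile(P[k][:,0],2))
E
```

```text
[[0.816 0.191 0.492]
 [0.812 0.007 0.493]
 [0.806 0.068 0.491]
 [0.798 0.129 0.493]
 [0.79  0.191 0.493]
 [0.787 0.007 0.492]]
[ 0.46095562 -0.55680007  0.35019979] 0.7733985139594017
```

Call:
apply_moves([
  [[0, 0.02, -0.02, -0.02, 0], [0, 0.03, -0.02, -0.03, 0], [0, 0.03, -0.02, -0.03, 0], [0, 0.02, -0.02, 0, 0], [0, 0, 0, 0, 0]],
])

```text
clock: 7.4
position: [0.5304, 0.0849, 0.2695]
eef_rot: [0.999, -0.054, 0.002, -0.002]
wrist_force: [-1.6, 0.0, -0.2]
grip_width: 0.0001
gripper_force: 0.0
```

Call:
apply_moves([
  [[0, 0.022, -0.027, 0, 0], [0, 0.022, -0.027, 0, 0], [0, 0.022, -0.027, 0, 0], [0, 0.022, -0.027, 0, 0], [0, 0, 0, 0, 0]],
])

```text
clock: 7.9
position: [0.6276, 0.1828, 0.2671]
eef_rot: [0.999, -0.054, -0.001, -0.001]
wrist_force: [-0.7, 0.5, -1.0]
grip_width: 0.0001
gripper_force: 0.0
```

Call:
apply_moves([
  [[0, 0, 0, 0, 0], [0, 0, 0, 0.03, 0], [0, 0, 0, 0.03, 0], [0, 0, 0, 0.015, 0], [0, 0, 0, 0, 0]],
])

```text
clock: 8.4
position: [0.6237, 0.1753, 0.1915]
eef_rot: [0.998, -0.058, -0.003, 0.002]
wrist_force: [-0.7, -0.2, -0.6]
grip_width: -0.0003
gripper_force: 0.0
```

```bash
python3 - <<'E'
from g import *
st()
s=snapshot('top');P=cloud(s);hsv=cv2.cvtColor(s['image'],cv2.COLOR_RGB2HSV)
m=((hsv[...,0]<6)|(hsv[...,0]>174))&(hsv[...,1]>170)&(P[...,2]>.1)&(s['depth']>0);m[:120]=0
q=P[m];print(len(q),[ (stand(p)*1e3).round() for p in (np.median(q,0),q.min(0),q.max(0))] if len(q) else '')
E
```

```text
t 8.4 stand-frame TCP mm [100.7 107.4 191.5] yaw -6.6 F [-0.7 -0.2 -0.6]
17 [array([ 88.,  73., 221.]), array([ 88.,  37., 100.]), array([234.,  96., 225.])]
```

Call:
apply_moves([
  [[0, 0.006, 0.01, 0, 0], [0, 0, 0.01, 0, 0], [0, 0, 0.01, 0, 0], [0, 0, 0.01, 0, 0], [0, 0, 0.01, 0, 0]],
])

```text
clock: 8.95
position: [0.6273, 0.1256, 0.1948]
eef_rot: [0.998, -0.058, 0.0, -0.0]
wrist_force: [0.9, 1.2, 0.7]
grip_width: 0.0
gripper_force: 0.6
```

Call:
apply_moves([
  [[0, 0, 0.01, 0, 0], [0, 0, 0.01, 0.002, 0], [0, 0, 0.01, 0.002, 0], [0, 0, 0.01, 0.003, 0], [0, 0, 0.008, 0.003, 0]],
])

```text
clock: 9.45
position: [0.6211, 0.0781, 0.1837]
eef_rot: [0.998, -0.058, -0.0, 0.0]
wrist_force: [0.3, 1.7, -1.3]
grip_width: 0.0001
gripper_force: 0.8
```

```bash
cat > red.py <<'E'
from g import *
st()
for n in('top','scene'):
    s=snapshot(n);P=cloud(s);hsv=cv2.cvtColor(s['image'],cv2.COLOR_RGB2HSV)
    L=P-np.r_[O,0];X=L[...,0]*np.cos(A)+L[...,1]*np.sin(A)
    m=((hsv[...,0]<6)|(hsv[...,0]>174))&(hsv[...,1]>150)&(P[...,2]>.09)&(s['depth']>0)&(X>.07)&(X<.14)
    q=P[m];print(n,len(q),(stand(np.median(q,0))*1e3).round() if len(q) else '')
E
python3 red.py
```

```text
t 9.45 stand-frame TCP mm [109.8  10.6 183.7] yaw -6.6 F [ 0.3  1.7 -1.3]
top 10 [ 88. -16. 203.]
scene 50 [ 93.  -9. 205.]
```

Call:
apply_moves([
  [[0, 0, -0.003, -0.018, 0], [0, 0, 0, -0.016, 0], [0, 0, 0.015, 0, 0], [0, 0, 0.015, 0, 0], [0, 0, 0, 0.007, 0]],
])

```text
clock: 10.05
position: [0.6182, 0.0469, 0.2112]
eef_rot: [0.998, -0.06, 0.0, 0.002]
wrist_force: [0.5, -0.7, -0.1]
grip_width: -0.0001
gripper_force: 0.0
```

Call:
apply_moves([
  [[0, 0, 0.006, 0.008, 0], [0, 0, 0.006, 0.008, 0], [0, 0, 0.006, 0.008, 0], [0, 0, 0.006, 0.008, 0], [0, 0, 0, 0, 0]],
])

```text
clock: 10.55
position: [0.6147, 0.0196, 0.1784]
eef_rot: [0.998, -0.061, -0.001, 0.005]
wrist_force: [0.3, -2.9, 2.4]
grip_width: -0.0
gripper_force: 0.7
```

```bash
python3 red.py
```

```text
t 10.55 stand-frame TCP mm [110.5 -48.3 178.4] yaw -7.0 F [ 0.3 -2.9  2.4]
top 0 
scene 53 [ 96. -37. 175.]
```

Call:
apply_moves([
  [[0, 0, 0.004, 0.011, 0], [0, 0, 0.004, 0.011, 0], [0, 0, 0.003, 0.011, 0], [0, 0, 0.002, 0.01, 0], [0, 0, 0.001, 0.008, 0]],
])

```text
clock: 11.15
position: [0.6134, 0.0146, 0.1267]
eef_rot: [0.998, -0.057, -0.001, 0.0]
wrist_force: [-0.5, -1.1, 0.2]
grip_width: 0.0001
gripper_force: 0.3
```

Call:
apply_moves([
  [[0, 0, 0, 0.004, 0], [0, 0, 0, 0.004, 0], [0, 0, 0, 0.003, 0], [0, 0, 0, 0.001, 0], [0, 0, 0, 0, 0]],
])

```text
clock: 11.65
position: [0.6142, 0.0148, 0.1164]
eef_rot: [0.998, -0.057, 0.0, -0.0]
wrist_force: [0.3, -0.6, 0.2]
grip_width: 0.0002
gripper_force: 0.0
```

```bash
python3 red.py
```

```text
t 11.65 stand-frame TCP mm [110.6 -53.1 116.4] yaw -6.6 F [ 0.3 -0.6  0.2]
top 0 
scene 41 [ 94. -56. 113.]
```

Call:
apply_moves([
  [[0, 0, 0.003, 0.001, 0], [0, 0, 0.003, 0.001, 0], [0, 0, 0, 0.001, 0], [0, 0, 0, 0, 0], [0, 0, 0, 0, 0]],
])

```text
clock: 12.25
position: [0.6138, 0.0082, 0.1141]
eef_rot: [0.998, -0.058, 0.0, 0.0]
wrist_force: [-1.6, 0.4, 5.8]
grip_width: -0.0001
gripper_force: 2.8
```

Call:
apply_moves([
  [[0, 0, 0, 0.001, 0], [0, 0, 0, 0, 0], [0, 0, 0, 0, 0], [0, 0, 0, 0, 0], [0, 0, 0, 0, 0]],
])

```text
clock: 12.75
position: [0.6138, 0.0082, 0.1138]
eef_rot: [0.998, -0.058, 0.001, 0.0]
wrist_force: [-2.7, 0.1, 10.4]
grip_width: 0.0
gripper_force: 5.3
```

It has seated at z=0.114, matching the closed position. One firmer press, then lift clear and check.

Call:
apply_moves([
  [[0, 0, 0, 0.0008, 0], [0, 0, 0, 0, 0], [0, 0, 0, 0, 0], [0, 0, 0, -0.01, 0], [0, 0, 0, -0.03, 0]],
])

```text
clock: 13.25
position: [0.6112, 0.0083, 0.1498]
eef_rot: [0.998, -0.058, -0.003, 0.0]
wrist_force: [-0.5, 0.7, -0.4]
grip_width: 0.0001
gripper_force: 0.0
```

Call:
apply_moves([
  [[0, 0, 0, -0.04, 0], [0, -0.04, 0.04, -0.03, 0], [0, -0.04, 0.04, 0, 0], [0, -0.04, 0.04, 0, 0], [0, 0, 0, 0, 0]],
])

```text
clock: 13.75
position: [0.4929, -0.0869, 0.2151]
eef_rot: [0.998, -0.062, -0.004, 0.002]
wrist_force: [0.3, -0.5, -0.1]
grip_width: 0.0002
gripper_force: 0.0
```

```bash
python3 red.py; python3 - <<'E'
from g import *
s=snapshot('wrist');t=snapshot('top')
h,w=s['depth'].shape;v,u=np.mgrid[:h,:w];x=u-s['cx'];y=v-s['cy'];r=np.hypot(x,y)+1e-9;th=r/s['fx']
d=s['depth'];c=np.stack([x/r*np.tan(th)*d,y/r*np.tan(th)*d,d],-1);P=(c-s['t'])@s['R']
L=P-np.r_[O,0];X=L[...,0]*np.cos(A)+L[...,1]*np.sin(A);Y=-L[...,0]*np.sin(A)+L[...,1]*np.cos(A);Z=L[...,2]
for nm,b in(('flat',(abs(X+.02)<.05)&(abs(Y)<.011)&(Z>.085)),('strap',(abs(X-.068)<.007)&(Y>-.055)&(Y<.035)&(Z>.1))):
    k=b&(Z<.13);f=np.linalg.lstsq(np.c_[X[k],Y[k],np.ones(k.sum())],Z[k],rcond=None)[0];print(nm,k.sum(),f.round(4))
a=s['image'][:,:,::-1];b=cv2.resize(t['image'][160:280,160:280,::-1],(288,288));o=np.zeros((384,800,3),np.uint8);o[:,:512]=a;o[:288,512:]=b;cv2.imwrite('pics/f.png',o)
E
```

```text
t 13.75 stand-frame TCP mm [   2.4 -168.7  215.1] yaw -7.2 F [ 0.3 -0.5 -0.1]
top 61 [102. -61. 111.]
scene 52 [ 99. -58. 113.]
flat 1580 [0.0003 0.0111 0.0955]
strap 1186 [0.0027 0.0056 0.1099]
```

View pics/f.png

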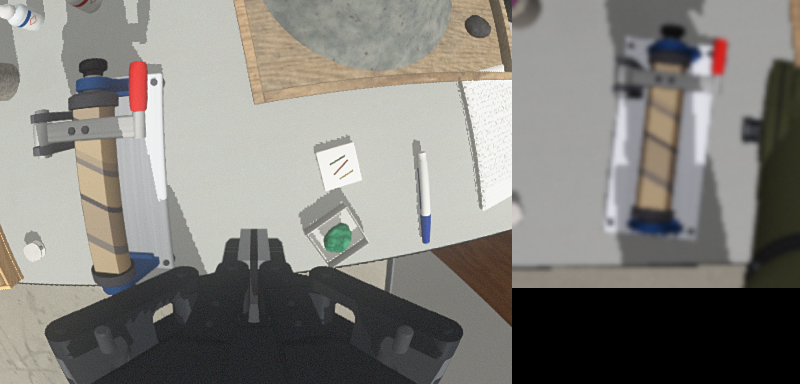

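The strap lies level across the core: slope 0.006 for the strap and 0.011 for the flat. The handle at (138,85) is in its closed place, and nothing else has moved.

```bash
python3 -c "
from cell import robot
print(robot.job_done())"
```

```text
the job is handed in; nothing more can be done
None
```

The core's sawn flat is level on top to within about 0.01 rad, the hold-down bar is closed with its strap level across it, nothing else on the bench was touched, and the job was handed in at about 14 s.

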